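# Load the grinding block with its balls

### The job

Pull the grinding block's sliding cover fully out by its knob, then drop the three steel balls from the white spot plate into the three wells, one ball to each: the largest in the widest well, the middle-sized in the middle-sized one, the smallest in the narrowest. Then push the cover fully home over them; leave everything else, including the stopper and the vial on the spot plate, standing where it is.

Things in the scene. Friction and masses are not known exactly. Their poses are not given: they have to be found in the camera images.
- block: Aluminium grinding block, fixed, 60 mm (its x) x 156 mm (its y) x 45 mm high, origin at the centre of its underside, z up; its front (-x) faces roughly towards the robot. Three wells of different bore stand in a row along its y axis, 46 mm apart. Two 8 mm wide steel rails run along its ends (centred at y = +-82 mm, top 45 mm high) and stick out to x = -82 mm in front, to carry the sliding cover
- well_large (a point): centre of the mouth of the widest well (middle of the row) of the aluminium grinding block: a round blind bore 28 mm in diameter, 34 mm deep, slightly chamfered, its mouth in the block's top face 45 mm above the table; axes as the block's
- well_medium (a point): centre of the mouth of the middle-sized well (at the block's +y end) of the aluminium grinding block: a round blind bore 23 mm in diameter, 34 mm deep, slightly chamfered, its mouth in the block's top face 45 mm above the table; axes as the block's
- well_small (a point): centre of the mouth of the narrowest well (at the block's -y end) of the aluminium grinding block: a round blind bore 19 mm in diameter, 34 mm deep, slightly chamfered, its mouth in the block's top face 45 mm above the table; axes as the block's
- cover (a joint): travel of the flat steel cover plate (48 x 172 x 5 mm, underside 46 mm above the table) along the block's -x, in m: 0 = home, all wells covered; 0.046 = pulled out to its stop, all wells clear. Stiff (about 4 N) and stays where it is left. It starts 0 to 10 mm out
- cover_knob (a point): centre of the cover's black round pull knob: 22 mm diameter, 22 mm long, its axis along the block's x, on a 10 mm rod in front of the cover, centre 49 mm above the table (free space below); 59 mm in front of the row of wells when home. x axis of the point = the block's x (pushing home); pull towards -x
- plate: white ceramic spot plate, fixed, 82 mm (its x) x 128 mm (its y) x 20 mm high, origin at the centre of its underside; six dimples 10 mm wide at x = +-23 mm, y = -46, 0, 46 mm
- ball_large_center (a point): centre of the largest bare steel grinding ball, 25 mm diameter. It starts sitting in one of the shallow dimples of the white spot plate, its centre 11.7 mm above the plate's top face (axes turn with the ball: ignore them)
- ball_medium_center (a point): centre of the middle-sized bare steel grinding ball, 20 mm diameter. It starts sitting in one of the shallow dimples of the white spot plate, its centre 8.9 mm above the plate's top face (axes turn with the ball: ignore them)
- ball_small_center (a point): centre of the smallest bare steel grinding ball, 16 mm diameter. It starts sitting in one of the shallow dimples of the white spot plate, its centre 6.5 mm above the plate's top face (axes turn with the ball: ignore them)
- stopper: black rubber stopper, tapered, 24 mm across the top, 24 mm high, origin under its base, standing over one of the plate's dimples; not to be moved
- sample_vial: small glass vial with white cap, 22 mm across, 38 mm high, origin under its base, standing over one of the plate's dimples; not to be moved
- amber_bottle: amber glass bottle, 56 mm across, 115 mm high, origin under its base; bystander
- red_vial: clear vial with red cap, 28 mm across, 62 mm high, origin under its base; bystander
- beaker: glass beaker, 70 mm across, 85 mm high, origin under its base; bystander
- wash_bottle: white wash bottle with blue cap, 68 mm across, 170 mm high, origin under its base; bystander
Things that resemble listed ones, but are neither listed nor needed, are in the scene too. Leave any purple look-alike of the part that bears ball_large_center alone.

How it is judged:
On the way, in this order (a step that is already met when the one before it is completed fails the run):
1. the cover is pulled out, clear of all wells (value of joint cover above 0.038 m), for 0.2 s.
2. each ball lies down in its own well (horizontal distance between ball_large_center and well_large below 0.005 m and z of ball_large_center in the frame of well_large below -0.014 m and horizontal distance between ball_medium_center and well_medium below 0.005 m and z of ball_medium_center in the frame of well_medium below -0.014 m and horizontal distance between ball_small_center and well_small below 0.005 m and z of ball_small_center in the frame of well_small below -0.014 m), for 0.2 s.
3. the cover is pushed fully home (value of joint cover below 0.003 m), for 0.2 s.
At the end, for the whole second after the job is handed in: Each ball lies at rest in the well of its size (centre within 5 mm of the well's axis and at least 14 mm below the mouth), and the cover is home to within 3 mm (all of step 2 and value of joint cover below 0.003 m and linear speed of each of ball_large, ball_medium, ball_small below 0.05 m/s); the robot touches nothing.
It fails at once if the stopper or the small sample vial is moved by more than 25 mm or tipped (distance of any of stopper, sample_vial from where it was at the start of the episode above 0.025 m or angle between any of stopper, sample_vial's own z axis and vertical above 0.4 rad).
It fails at once if the amber bottle or the red-capped vial is moved by more than 25 mm or tipped (distance of any of amber_bottle, red_vial from where it was at the start of the episode above 0.025 m or angle between any of amber_bottle, red_vial's own z axis and vertical above 0.4 rad).
It fails at once if the beaker or the wash bottle is moved by more than 25 mm or tipped (distance of any of beaker, wash_bottle from where it was at the start of the episode above 0.025 m or angle between any of beaker, wash_bottle's own z axis and vertical above 0.4 rad).
It also fails if it takes over 72 s, if anything falls off the work surface, if the arm or the gripper's body presses on something with over 40 N, if the wrist force passes 120 N, or if a joint passes its speed limit or range.

### The arm

A 6-joint arm with a two-finger parallel gripper is mounted at the origin on the work surface. World frame = base frame: x ahead of the robot, y to its left, z up, the work surface at z = 0. Lengths are in m, angles in rad, forces in N, time in s.
With the tool pointing down it reaches from about 0.3 to 0.775 m from the base axis. Payload 14.6 kg.
Tool frame: the origin (TCP) lies midway between the tips of the shut fingers; the grasp point (between the pads) lies 19 mm behind it (ctrl.pinch_z is the z of the grasp point in the tool frame, in m); z points along the fingers, y is the line along which they close (so a half turn about z gives the same grasp; the last joint's range is limited). The gripper opens to 94 mm and grips with 3 to 60 N. Pads are 16 mm wide; open, the fingers measure 119 mm over their backs; the gripper's body (75 mm by 177 mm) begins 78 mm behind the grasp point.
Start: joints at [-1.379, 0.3, 1.521, -0, 1.321, -0.067], TCP at [0.141, -0.532, 0.174] pointing down, gripper open.
Joint ranges: [-3.03, 3.03], [-0.79, 2.21], [0.23, 2.52], [-1.04, 4.18], [0, 3.07], [-2.55, 2.55]. Speed limits (rad/s): [2.22, 2.22, 2.57, 3.14, 3.14, 3.14].

### API

Orientations are given as [roll, pitch, yaw] about the fixed x, y, z axes, in that order (R = Rz(yaw) Ry(pitch) Rx(roll)).
In Python, from station import ctrl, camera, ticket gives the robot as it stands. The module is installed in compiled form; this text tells all that it offers.
- The arm moves only by the shell command python3 -m inch 'ROWS' [FORCE]. ROWS is text: rows parted by semicolons, each of 7 numbers parted by spaces: the opening, from -1 (shut) to 1 (fully open), then the shift along the tool's x, y, z in units of 0.03 m (1.0 is 0.03 m), then the turn, a rotation vector about the tool's x, y, z in units of 10 degrees (1.0 is 10 degrees). In form: grip dx dy dz rx ry rz; .... A call has 1 to 10 rows; each row shifts and turns the commanded pose from where the row before left it, along the tool's axes as they then stand; what a row does not reach is not made up. A row lasts 1/8 s, in which the tool goes at most 62.5 mm and 10.7 degrees, less where a joint would pass 70% of its speed; a pose out of reach is approached as far as the arm can. A call with a number of a shift or a turn outside -1 to 1 is refused whole. A call with a gripper value outside its range is refused whole. The fingers move at their own pace and stop on an object; FORCE is the grip in N (left out, the last holds). Time passes only in rows, so rows that do not move let the fingers close. It gives the time, the measured TCP pose, the force, the opening and the grip force at its end, in the units of the state.
- ctrl.get_obs(): the state, without advancing time (a new reading comes with each control period).
- camera(name): name is "side" or "top" or "wrist"; returns a dict with "img" (480x640x3 uint8, blue, green, red), "range_z" (480x640 float32, m along the optical axis (not along the pixel's ray), 0 where there is no reading), "intrinsics" (3x3 intrinsics, pixels), "view" (4x4, takes a point from world to camera coordinates). Camera axes: x right, y down, z forward; pixel columns grow to the right and rows downward; lengths in m; the calibration is good to about 2 mm. A picture is of the moment at which its call begins.
- ticket.hand_in(): hands the job in; it is judged then, once.
The state is a dict: "time_s": time; "qpos": joint angles; "joint_vel": joint speeds; "tau": joint torques, N m; "ee_pos": TCP position; "eef_rot": TCP orientation; "force": force on the tool from outside, world axes, zero at the start; "moment": the same for the moment, N m; "grip_width": finger opening in m; "grip_force": force on a finger pad.
Only numpy, scipy, OpenCV 4.12 (cv2) and the standard library are available. Lean on these libraries where they do the work, as an engineer would, in place of code of your own. Each camera call takes 0.05 s, during which the arm holds its last target. There are 200 camera calls.

## Working session

There is one attempt and no reset: what is moved stays moved. The work goes in short steps, Python scripts to look and compute and a shell command to move; the robot and the scene stay as the last step left them, time stands still between calls to the robot, and variables do not carry over. Pictures are saved under pics/ and viewed, at most 13 in all, crops included, and the job is handed in when it is done.

```bash
mkdir -p pics; python3 - <<'E'
from station import ctrl,camera
import cv2,numpy as np
o=ctrl.get_obs();print(o['time_s'],o['ee_pos'],o['eef_rot'],o['grip_width'],ctrl.pinch_z)
for n in['top','side']:
    c=camera(n);cv2.imwrite(f'pics/{n}0.png',c['img']);np.savez(f'{n}0.npz',**c);print(n,c['intrinsics'].tolist(),np.round(c['view'],3).tolist())
E
```

```text
0.0 [ 0.1407025  -0.53137579  0.17338353] [-3.14041987e+00 -7.16495628e-05  2.58852355e-01] 0.09407801611069314 -0.0188
top [[489.41194299904083, 0.0, 317.08663594112403], [0.0, 489.41194299904083, 235.43271084327077], [0.0, 0.0, 1.0]] [[-0.018, -1.0, -0.002, -0.002], [-0.996, 0.018, -0.087, 0.61], [0.087, 0.0, -0.996, 0.969], [0.0, 0.0, 0.0, 1.0]]
side [[526.3280151190221, 0.0, 319.3768216409785], [0.0, 526.3280151190221, 238.43014254664047], [0.0, 0.0, 1.0]] [[-0.805, -0.593, -0.006, 0.487], [-0.442, 0.606, -0.661, 0.307], [0.396, -0.53, -0.75, 0.593], [0.0, 0.0, 0.0, 1.0]]
```

View pics/top0.png

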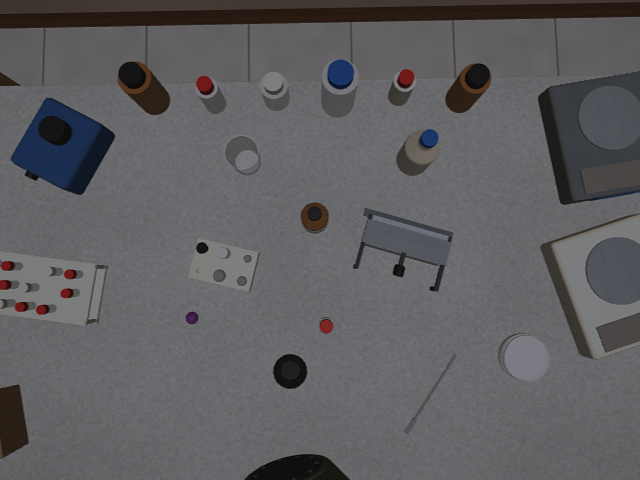

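View pics/side0.png

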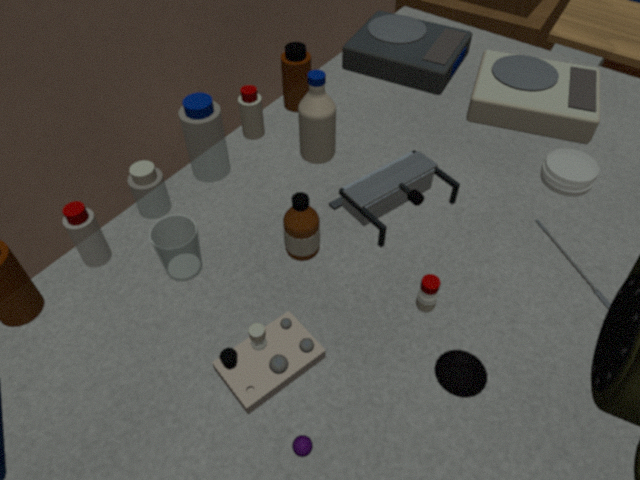

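The top view shows the plate at about (224,265), with the stopper at (202,248), the vial at (223,253), an empty dimple at (197,270), and balls near (219,276), (241,281) and (247,258). The block is at about (405,240), with its knob at (399,270). The purple look-alike is at (192,318), on the table. Next I'll measure these and make one enlarged crop.

```bash
cat > h.py <<'E'
import numpy as np,cv2
def ray(c,u,v,z):
    "pixel(s) -> world point on plane z"
    K,V=c['intrinsics'],c['view'];R,t=V[:3,:3],V[:3,3]
    uv=np.stack([np.ravel(u),np.ravel(v),np.ones(np.size(u))])
    d=R.T@(np.linalg.inv(K)@uv);o=-R.T@t
    return (o[:,None]+d*((z-o[2])/d[2])).T
def cloud(c):
    K,V=c['intrinsics'],c['view'];v,u=np.mgrid[:480,:640];r=c['range_z']
    P=np.stack([(u-K[0,2])/K[0,0]*r,(v-K[1,2])/K[1,1]*r,r],-1)-V[:3,3]
    return P@V[:3,:3]
def proj(c,P):
    p=np.atleast_2d(P)@c['view'][:3,:3].T+c['view'][:3,3]
    q=p@c['intrinsics'].T;return q[:,:2]/q[:,2:]
E
python3 - <<'E'
from h import *
c=dict(np.load('top0.npz'));W=cloud(c);z=W[...,2];g=cv2.cvtColor(c['img'],6)
print('table z',np.median(z[300:330,230:300]), 'plate z',np.median(z[262:268,226:238]),'cover',np.median(z[235:245,395:415]))
def rect(box,lo,hi,zp):
    u0,v0,u1,v1=box;m=np.zeros_like(z,bool);m[v0:v1,u0:u1]=True;m&=(z>lo)&(z<hi)
    n,l,s,_=cv2.connectedComponentsWithStats(m.astype(np.uint8));m=l==1+s[1:,4].argmax()
    v,u=np.nonzero(m);P=ray(c,u,v,zp)[:,:2]*1000
    r=cv2.minAreaRect(P.astype(np.float32));print(r);return r
rect((180,225,270,300),.012,.06,.02)
rect((350,200,460,300),.047,.056,.051)
rect((350,200,460,300),.038,.056,.047)
a=cv2.resize(c['img'][230:300,180:270],None,fx=4.4,fy=4.4,interpolation=2)
b=cv2.resize(c['img'][200:300,350:460],None,fx=3.6,fy=3.6,interpolation=2)
o=np.zeros((370,800,3),np.uint8);o[:a.shape[0],:a.shape[1]]=a;o[:b.shape[0],400:400+b.shape[1]]=b
cv2.imwrite('pics/crop1.png',cv2.convertScaleAbs(o,alpha=1.6))
E
```

```text
table z 0.0008344775079561122 plate z 0.021073432743478712 cover 0.05200301286948584
((554.9613037109375, 178.57241821289062), (129.5335693359375, 82.04737091064453), 75.75016784667969)
((585.6089477539062, -188.14816284179688), (173.1088409423828, 79.93616485595703), 75.33856201171875)
((572.2766723632812, -184.15359497070312), (173.62222290039062, 112.0379867553711), 72.92822265625)
```

View pics/crop1.png

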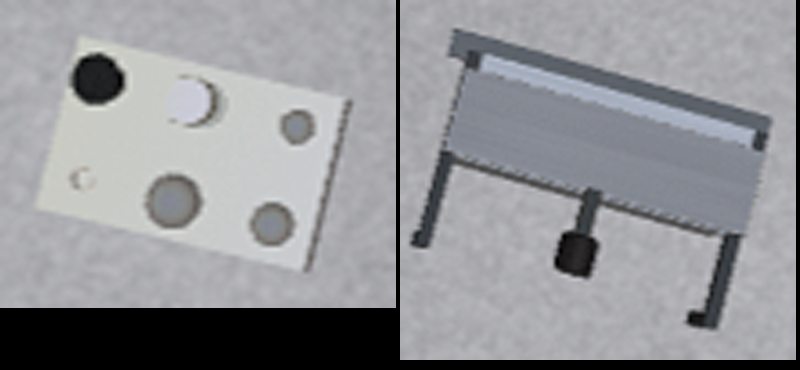

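The crop gives three candidate steel balls on the plate: large at px (219,276), medium at (242,281) and small at (247,259). The purple one at (192,318) is on the table and ruled out. The cover is slightly out, with the knob at (399,270). I'll turn these into positions.

```bash
python3 - <<'E'
from h import *
c=dict(np.load('top0.npz'));W=cloud(c);z=W[...,2];hsv=cv2.cvtColor(c['img'],cv2.COLOR_BGR2HSV);g=c['img'].max(2)
a=np.radians(-14.25);R=np.array([[np.cos(a),-np.sin(a)],[np.sin(a),np.cos(a)]])
for n,l,uv,zz in(('L',(-23,0),(219.3,275.7),.0317),('M',(-23,-46),(241.8,280.9),.0289),('S',(23,-46),(247.5,258.9),.0265)):
    # disk mask: above-plate depth blob
    u,v=map(int,uv);w=10;m=np.zeros_like(z,bool);m[v-w:v+w,u-w:u+w]=True;m&=z>.0245
    vs,us=np.nonzero(m);(cx,cy),r=cv2.minEnclosingCircle(np.c_[us,vs].astype(np.float32))
    print(n,(R@l+[555,178.6]).round(1),(ray(c,*uv,zz)[0]*1000).round(1),'depthblob',(ray(c,cx,cy,zz)[0]*1000).round(1),r,z[v,u].round(4))
# knob: dark blob z>.04
m=np.zeros(z.shape,np.uint8);m[260:280,388:408]=1;m&=(g<40).astype(np.uint8)
n,l,s,ct=cv2.connectedComponentsWithStats(m);i=1+s[1:,4].argmax();vs,us=np.nonzero(l==i)
print('knob',s[i],cv2.minAreaRect((ray(c,us,vs,.052)[:,:2]*1000).astype(np.float32)))
m=np.zeros(z.shape,np.uint8);m[200:300,350:460]=1;m&=((z>.047)&(z<.056)).astype(np.uint8);m=cv2.morphologyEx(m,cv2.MORPH_OPEN,np.ones((13,13),np.uint8))
vs,us=np.nonzero(m);P=ray(c,us,vs,.051)[:,:2]*1000;print('cover',cv2.minAreaRect(P.astype(np.float32)))
P=P-P.mean(0);print('pca',np.degrees(np.arctan2(*np.linalg.svd(P,full_matrices=False)[2][0][::-1]))%180)
for n,(u,v) in dict(bottle=(315,213),redvial=(326,326)).items(): print(n,ray(c,u,v,.1)[0].round(3))
E
```

```text
L [532.7 184.3] [532.2 185.1  31.7] depthblob [533.3 185.4  31.7] 9.237336158752441 0.0423
M [521.4 139.7] [520.9 140.4  28.9] depthblob [525.5 139.5  28.9] 8.57278823852539 0.0391
S [566.  128.4] [565.1 129.   26.5] depthblob [556.9 131.   26.5] 9.013978004455566 0.0329
knob [393 260  12  17 117] ((541.032470703125, -172.9790496826172), (19.51906967163086, 31.154340744018555), 74.08475494384766)
cover ((601.1015625, -178.22235107421875), (89.53590393066406, 37.815887451171875), 88.9627685546875)
pca 83.9085387610624
bottle [ 0.647 -0.01   0.1  ]
redvial [ 0.435 -0.026  0.1  ]
```

```bash
cat >> h.py <<'E'
def go(x,y,z,yawdeg):
    "units of tool shift to target (mm), after the printed turn"
    from station import ctrl
    from scipy.spatial.transform import Rotation as Ro
    o=ctrl.get_obs();R=Ro.from_euler('xyz',o['eef_rot']);T=Ro.from_euler('xyz',[np.pi,0,np.radians(yawdeg)])
    d=T.inv().apply(np.array([x,y,z])/1000-o['ee_pos'])/.03
    print('t',o['time_s'],'tcp',(o['ee_pos']*1000).round(1),'yaw',np.degrees(o['eef_rot'][2]).round(1),'w',round(o['grip_width']*1000,1),'gf',round(o['grip_force'],1),'F',o['force'].round(1))
    print('shift units',d.round(2),'turn units',(np.degrees((R.inv()*T).as_rotvec())/10).round(2))
E
python3 -m inch '0 0 0 0 0 0 0.98; 0 0 0 0 0 0 0.98; 0 0 0 0 0 0 0.97; 0 0 0 0 0 0 0'
python3 -c "
from h import *;go(536.5,-172,100,-14.5)"
```

```text
time_s: 0.6
ee_pos: [0.1407, -0.5315, 0.1737]
eef_rot: [-3.141, 0.0, -0.252]
force: [-0.5, -0.3, 0.2]
grip_width: 0.0574
grip_force: 0.0
t 0.6 tcp [ 140.7 -531.5  173.7] yaw -14.4 w 57.4 gf 0.0 F [-0.5 -0.3  0.2]
shift units [  9.77 -14.91   2.46] turn units [-0.    0.    0.01]
```

```bash
python3 -m inch '0 0.61 -0.93 0 0 0 0;0 0.61 -0.93 0 0 0 0;0 0.61 -0.93 0 0 0 0;0 0.61 -0.93 0 0 0 0;0 0.61 -0.93 0 0 0 0;0 0.61 -0.93 0 0 0 0;0 0.61 -0.93 0 0 0 0;0 0.61 -0.93 0 0 0 0;0 0.61 -0.93 0 0 0 0;0 0.61 -0.93 0 0 0 0' >/dev/null
python3 -m inch '0 0.61 -0.93 0 0 0 0;0 0.61 -0.93 0 0 0 0;0 0.61 -0.93 0.4 0 0 0;0 0.61 -0.93 0.5 0 0 0;0 0.61 -0.93 0.8 0 0 0;0 0.61 -0.93 0.8 0 0 0;0 0 0 0 0 0 0;0 0 0 0 0 0 0'
python3 - <<'E'
from h import *
from station import camera
go(536.5,-172,30,-14.5)
c=camera('wrist');cv2.imwrite('pics/w1.png',c['img'])
E
```

```text
time_s: 2.85
ee_pos: [0.5357, -0.173, 0.0994]
eef_rot: [3.141, -0.0, -0.25]
force: [-0.3, -0.1, 0.6]
grip_width: 0.0468
grip_force: 0.0
t 2.85 tcp [ 535.7 -173.    99.4] yaw -14.3 w 46.8 gf 0.0 F [-0.3 -0.1  0.6]
shift units [ 0.02 -0.04  2.31] turn units [ 0.   -0.    0.02]
```

View pics/w1.png

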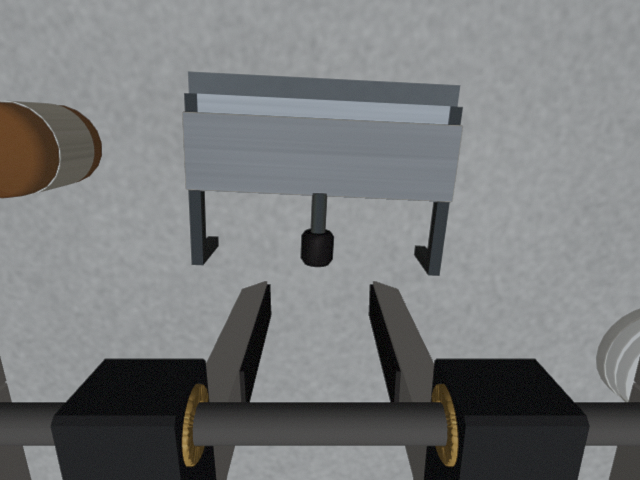

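The wrist view shows the knob at (317,247), centred between the fingers. The cover edge tilts about 2.4°, so the block's yaw is about -16.8°. I'll turn by that, descend and grip.

```bash
python3 -m inch '0 0 0 0.6 0 0 0.24;0 0 0 0.6 0 0 0;0 0 0 0.6 0 0 0;0 0 0 0.5 0 0 0;-1 0 0 0 0 0 0;-1 0 0 0 0 0 0;-1 0 0 0 0 0 0;-1 0 0 0 0 0 0' 40
python3 -m inch '-1 -0.2 0 0 0 0 0;-1 -0.2 0 0 0 0 0;-1 -0.3 0 0 0 0 0;-1 -0.3 0 0 0 0 0;-1 -0.2 0 0 0 0 0;-1 0 0 0 0 0 0'
python3 -c "
from h import *;go(500,-172,30,-16.8)"
```

```text
time_s: 3.9
ee_pos: [0.5361, -0.1727, 0.0304]
eef_rot: [3.142, -0.001, -0.294]
force: [0.4, 0.1, -0.6]
grip_width: 0.0104
grip_force: 0.0
time_s: 4.65
ee_pos: [0.5011, -0.1621, 0.0301]
eef_rot: [3.142, -0.0, -0.295]
force: [0.5, 0.1, -0.2]
grip_width: 0.0005
grip_force: 0.0
t 4.65 tcp [ 501.1 -162.1   30.1] yaw -16.9 w 0.5 gf 0.0 F [ 0.5  0.1 -0.2]
shift units [0.06 0.33 0.  ] turn units [ 0.   -0.   -0.01]
```

The grip missed the knob, so I'll look from the top.

```bash
python3 - <<'E'
from h import *
from station import camera
c=camera('top');np.savez('top1.npz',**c);s=camera('side');np.savez('side1.npz',**s)
a=cv2.resize(c['img'][200:300,350:450],None,fx=4,fy=4,interpolation=2)
b=cv2.resize(s['img'][140:240,350:450],None,fx=4,fy=4,interpolation=2)
cv2.imwrite('pics/c2.png',cv2.convertScaleAbs(np.hstack([a,b]),alpha=1.6))
print(proj(c,[.5011,-.1621,.03]),proj(s,[.5011,-.1621,.03]))
E
```

```text
[[392.33169724 288.10810682]] [[430.17866197 218.44545379]]
```

View pics/c2.png

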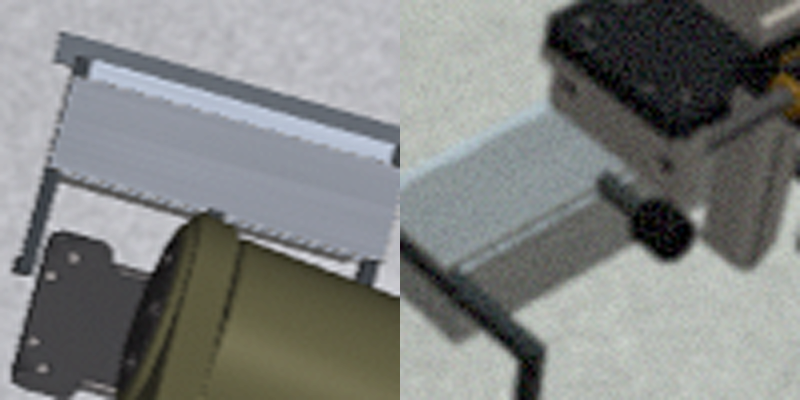

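```bash
python3 - <<'E'
from h import *
c=dict(np.load('top0.npz'));s=dict(np.load('side1.npz'));s0=dict(np.load('side0.npz'))
print('side ray z.049',ray(s,415.8,198,.049),'top ray',ray(c,399.2,270.6,.052),'top0 proj of tophit',proj(c,[.5365,-.172,.049]),proj(s,[.5365,-.172,.049]))
W=cloud(s0);d=W[190:206,408:424];print('side cloud',W[198,415],W[196,417]);W=cloud(c);print(W[268:274,396:402].reshape(-1,3).round(3)[::5])
E
```

```text
side ray z.049 [[ 0.53580088 -0.17137722  0.049     ]] top ray [[ 0.53564348 -0.17337849  0.052     ]] top0 proj of tophit [[398.23716388 270.20133936]] [[415.61364728 197.6081038 ]]
side cloud [ 0.53423238 -0.16428626  0.05547465] [ 0.53154302 -0.16445474  0.06134423]
[[ 0.541 -0.167  0.055]
 [ 0.541 -0.176  0.06 ]
 [ 0.539 -0.174  0.061]
 [ 0.537 -0.172  0.059]
 [ 0.535 -0.169  0.064]
 [ 0.533 -0.167  0.062]
 [ 0.531 -0.166  0.061]
 [ 0.531 -0.176  0.059]]
```

```bash
python3 - <<'E'
from h import *
from station import camera
s=dict(np.load('side1.npz'));c=dict(np.load('top1.npz'))
for z in(.03,.05,.07): print(z,proj(s,[.5011,-.1621,z]))
print('body left end',proj(c,[.527,-.077,.127]),proj(c,[.527,-.077,.2]))
W=cloud(s)
for v in(200,203,206,208,211): print(v,[W[v,u].round(3).tolist() for u in(432,436,440)])
w=camera('wrist');a=s['img'][130:260,350:530];a=cv2.convertScaleAbs(cv2.resize(a,None,fx=2.2,fy=2.2,interpolation=2),alpha=1.6)
b=cv2.resize(w['img'][:,100:540],(400,436));o=np.zeros((436,800,3),np.uint8);o[:a.shape[0],:a.shape[1]]=a;o[:,400:]=b;cv2.imwrite('pics/c3.png',o)
E
```

```text
0.03 [[430.17866197 218.44545379]]
0.05 [[432.08649483 209.79528119]]
0.07 [[434.06376714 200.83026797]]
body left end [[353.1126458  275.69485928]] [[356.25064236 275.47855575]]
200 [[0.5, -0.15, 0.082], [0.495, -0.153, 0.083], [0.492, -0.163, 0.076]]
203 [[0.499, -0.15, 0.076], [0.494, -0.154, 0.075], [0.492, -0.164, 0.069]]
206 [[0.523, -0.218, 0.0], [0.494, -0.157, 0.067], [0.512, -0.226, 0.0]]
208 [[0.52, -0.214, 0.0], [0.494, -0.157, 0.062], [0.51, -0.223, -0.0]]
211 [[0.517, -0.207, 0.001], [0.511, -0.209, 0.003], [0.506, -0.215, 0.001]]
```

View pics/c3.png

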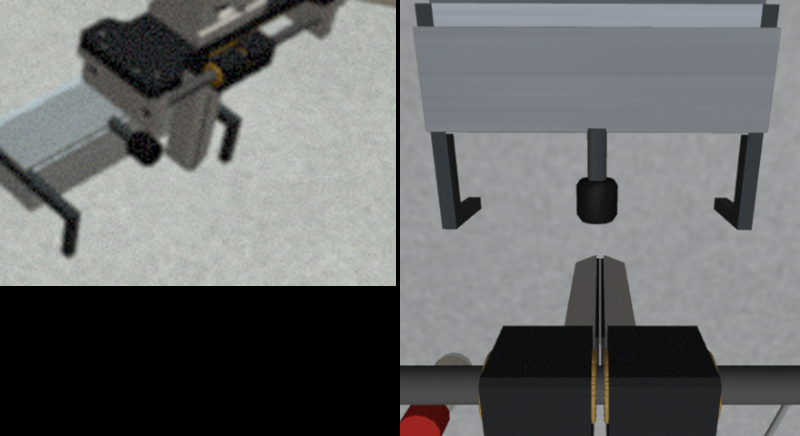

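The wrist and side views show the closed fingers in front of the knob, near side-view px (436,207). Side depth puts the real fingertips at z≈0.060 while the reported value is 0.030. So the reported TCP reads about 30 mm low, and the grip closed above the knob. I'll open, descend gently while watching the force, and re-measure the tip height.

```bash
python3 -m inch '0 0 0 0.3 0 0 0;0 0 0 0.2 0 0 0;0 0 0 0.1 0 0 0;0 0 0 0.0 0 0 0;0 0 0 0 0 0 0'
python3 - <<'E'
from h import *
from station import camera
go(536,-172,0,-16.8)
s=camera('side');W=cloud(s);o=__import__('station').ctrl.get_obs();p=o['ee_pos']
r=W[170:260,380:480].reshape(-1,3);a=np.radians(-16.9);q=(r[:,:2]-p[:2])@np.array([[np.cos(a),-np.sin(a)],[np.sin(a),np.cos(a)]])
for sg in(1,-1):
    m=(abs(q[:,0])<12)&(sg*q[:,1]>20)&(sg*q[:,1]<40)&(r[:,2]>.012)&(r[:,2]<.12);print(sg,m.sum(),np.sort(r[m,2])[:12].round(4))
E
```

```text
time_s: 5.42
ee_pos: [0.5015, -0.1622, 0.0121]
eef_rot: [3.142, -0.0, -0.295]
force: [-0.3, 0.1, -0.5]
grip_width: 0.0454
grip_force: 0.0
t 5.425 tcp [ 501.5 -162.2   12.1] yaw -16.9 w 45.4 gf 0.0 F [-0.3  0.1 -0.5]
shift units [ 1.2  -0.02  0.4 ] turn units [ 0.   -0.   -0.01]
1 0 []
-1 0 []
```

```bash
python3 - <<'E'
from h import *
from station import camera,ctrl
s=camera('side');np.savez('side2.npz',**s);W=cloud(s);p=ctrl.get_obs()['ee_pos']
a=np.radians(-16.9);q=(W[...,:2]-p[:2])@np.array([[np.cos(a),-np.sin(a)],[np.sin(a),np.cos(a)]])
m=(abs(q[...,0])<30)&(abs(q[...,1])<.06)&(abs(q[...,0])<.03)&(W[...,2]>.012)&(W[...,2]<.10)
v,u=np.nonzero(m);print(len(v),u.min(),u.max(),v.min(),v.max())
for lo in range(15,100,10):
    k=m&(W[...,2]>lo/1e3)&(W[...,2]<(lo+10)/1e3);print(lo,k.sum(),q[k].min(0).round(3) if k.any() else '',q[k].max(0).round(3) if k.any() else '')
b=s['img'][130:280,340:540];cv2.imwrite('pics/c4.png',cv2.convertScaleAbs(cv2.resize(b,None,fx=3.5,fy=3.5,interpolation=2),alpha=1.6))
E
```

```text
616 413 457 180 222
15 0  
25 0  
35 8 [-0.009 -0.027] [0.007 0.025]
45 77 [-0.01  -0.033] [0.029 0.035]
55 119 [-0.01  -0.036] [0.011 0.036]
65 128 [-0.01  -0.035] [0.012 0.036]
75 127 [-0.01  -0.036] [0.011 0.036]
85 116 [-0.01  -0.037] [0.008 0.036]
95 41 [-0.01  -0.036] [0.001 0.037]
```

View pics/c4.png

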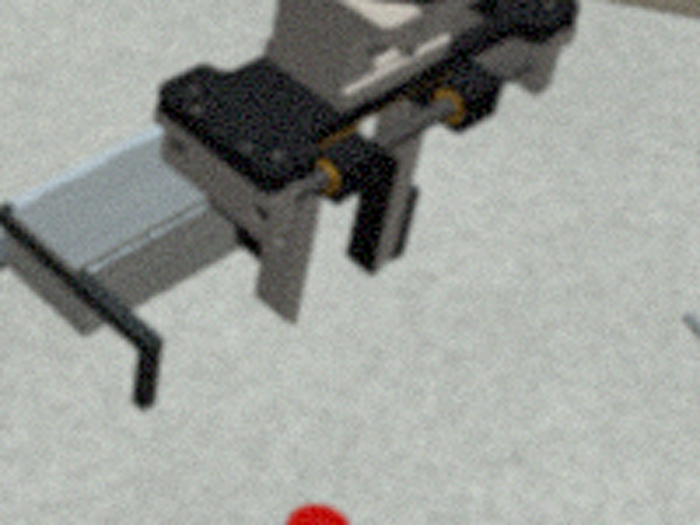

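The open fingers are centred as reported in xy. Their tips are at z≈0.042 against a reported 0.012, so the z offset is +30 mm throughout. I'll go lower, move forward around the knob, and grip.

```bash
python3 -m inch '0 0 0 0.3 0 0 0;0 0.4 0 0 0 0 0;0 0.4 0 0 0 0 0;0 0.35 0 0 0 0 0;-1 0 0 0 0 0 0;-1 0 0 0 0 0 0;-1 0 0 0 0 0 0;-1 0 0 0 0 0 0' 40
python3 -m inch '-1 -0.2 0 0 0 0 0;-1 -0.2 0 0 0 0 0;-1 -0.3 0 0 0 0 0;-1 -0.3 0 0 0 0 0;-1 -0.3 0 0 0 0 0;-1 0 0 0 0 0 0'
python3 -c "
from h import *;go(500,-172,0,-16.8)"
```

```text
time_s: 6.52
ee_pos: [0.5345, -0.1706, 0.0029]
eef_rot: [-3.139, 0.0, -0.294]
force: [4.3, 11.1, -0.6]
grip_width: 0.0206
grip_force: 40.0
time_s: 7.28
ee_pos: [0.4965, -0.159, 0.0029]
eef_rot: [-3.139, 0.001, -0.294]
force: [0.5, 13.3, 1.8]
grip_width: 0.0207
grip_force: 40.0
t 7.275 tcp [ 496.5 -159.     2.9] yaw -16.9 w 20.7 gf 40.0 F [ 0.5 13.3  1.8]
shift units [0.24 0.38 0.1 ] turn units [-0.01  0.01 -0.01]
```

```bash
python3 -m inch '-1 -0.1 -0.03 0 0 0 0;-1 -0.1 -0.03 0 0 0 0;-1 -0.05 0 0 0 0 0'
python3 -m inch '-1 -0.05 0 0 0 0 0;-1 0 0 0 0 0 0'
```

```text
time_s: 7.65
ee_pos: [0.495, -0.1585, 0.0033]
eef_rot: [3.141, -0.012, -0.295]
force: [38.0, -11.2, -26.9]
grip_width: 0.0205
grip_force: 40.0
time_s: 7.9
ee_pos: [0.4937, -0.1581, 0.0036]
eef_rot: [3.141, -0.012, -0.295]
force: [34.4, -9.3, -25.5]
grip_width: 0.021
grip_force: 40.0
```

At the stop. Release, lift and look.

```bash
python3 -m inch '-1 0.1 0 0 0 0 0;0 0 0 0 0 0 0;0 0 0 0 0 0 0;0 0 0 0 0 0 0;0 0 0 -0.8 0 0 0;0 0 0 -0.9 0 0 0;0 0 0.9 -0.9 0 0 0;0 -0.9 0.3 -0.9 0 0 0;0 -0.9 0 0 0 0 0;0 -0.9 0 0 0 0 0'
python3 - <<'E'
from h import *
from station import camera
c=camera('top');np.savez('top3.npz',**c);W=cloud(c);z=W[...,2]
m=np.zeros(z.shape,np.uint8);m[200:300,350:460]=1
k=m&((z<.038)).astype(np.uint8)
cv2.imwrite('pics/c5.png',np.hstack([cv2.convertScaleAbs(cv2.resize(c['img'][200:300,350:460],None,fx=3.6,fy=3.6,interpolation=2),alpha=1.6),cv2.cvtColor(cv2.resize(np.clip(z[200:300,350:460]*4000,0,255).astype(np.uint8),None,fx=3.6,fy=3.6,interpolation=0),cv2.COLOR_GRAY2BGR)]))
go(532.5,185,100,-14.25)
E
```

```text
time_s: 9.15
ee_pos: [0.4029, -0.1682, 0.1082]
eef_rot: [3.141, -0.0, -0.295]
force: [0.1, -0.4, 0.9]
grip_width: 0.0471
grip_force: 0.0
t 9.2 tcp [ 400.7 -167.2  107.8] yaw -16.9 w 47.0 gf 0.0 F [-0.4  0.1  0.8]
shift units [  1.37 -12.46   0.26] turn units [-0.    0.01 -0.26]
```

View pics/c5.png

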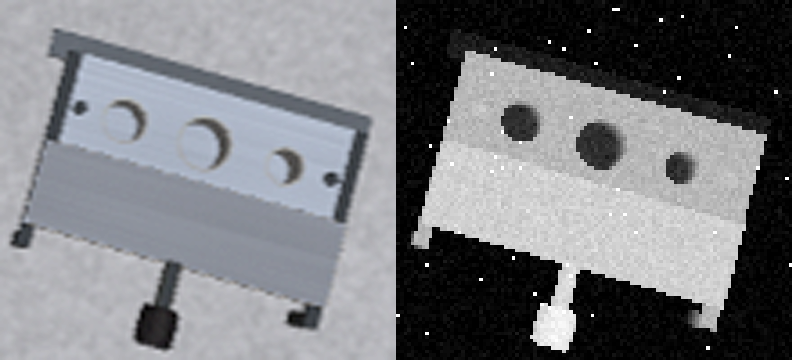

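The cover is fully out. The three wells show up clearly in depth: medium left (519,122), large middle (599,145), small right (680,168) in the crop. I'll measure their centres.

```bash
python3 - <<'E'
from h import *
c=dict(np.load('top3.npz'));z=cloud(c)[...,2];C=[]
for n,u,v,w in(('M',384.2,233.9,8),('L',406.4,240.3,9),('S',428.9,246.7,7)):
    u0,v0=int(round(u)),int(round(v));m=np.zeros(z.shape,np.uint8);m[v0-w:v0+w+1,u0-w:u0+w+1]=1;m&=(z<.039).astype(np.uint8)
    nn,l,s,ct=cv2.connectedComponentsWithStats(m);i=1+s[1:,4].argmax();p=ray(c,*ct[i],.045)[0]*1000;C.append(p[:2]);print(n,ct[i].round(1),s[i],p.round(1))
C=np.array(C);d=C[0]-C[2];print('len',np.linalg.norm(d),'yaw',np.degrees(np.arctan2(d[1],d[0]))-90,'mean',C.mean(0))
e=d/np.linalg.norm(d);print('fit M,L,S',[(C.mean(0)+46*k*e).round(1).tolist() for k in(1,0,-1)])
E
```

```text
M [384.2 233.2] [379 228  11  11  96] [ 610.7 -147.1   45. ]
L [406.4 239.7] [400 233  14  14 146] [ 597. -191.   45.]
S [428.6 246. ] [425 242   9   9  62] [ 583.5 -234.7   45. ]
len 91.76735422294755 yaw -17.266350774533265 mean [ 597.05069662 -190.91637354]
fit M,L,S [[610.7, -147.0], [597.1, -190.9], [583.4, -234.8]]
```

```bash
python3 -m inch '-0.2 0.11 -0.96 0 0 0 -0.26;-0.2 0.105 -0.96 0 0 0 0;-0.2 0.105 -0.96 0 0 0 0;-0.2 0.105 -0.96 0 0 0 0;-0.2 0.105 -0.96 0 0 0 0;-0.2 0.105 -0.96 0 0 0 0;-0.2 0.105 -0.96 0 0 0 0;-0.2 0.105 -0.96 0 0 0 0;-0.2 0.105 -0.96 0 0 0 0;-0.2 0.105 -0.96 0 0 0 0' >/dev/null
python3 -m inch '-0.2 0.105 -0.96 0 0 0 0;-0.2 0.105 -0.96 0.5 0 0 0;-0.2 0.105 -0.96 0.9 0 0 0;-0.2 0 0 0.9 0 0 0;-0.2 0 0 0 0 0 0;-0.2 0 0 0 0 0 0' 15
python3 - <<'E'
from h import *
from station import camera
go(532.5,184.7,-8,-14.25)
c=camera('wrist');cv2.imwrite('pics/w6.png',c['img'])
E
```

```text
time_s: 11.2
ee_pos: [0.5378, 0.1838, 0.04]
eef_rot: [-3.141, -0.001, -0.249]
force: [0.8, -0.3, 0.2]
grip_width: 0.0375
grip_force: 0.0
t 11.2 tcp [537.8 183.8  40. ] yaw -14.3 w 37.5 gf 0.0 F [ 0.8 -0.3  0.2]
shift units [-0.18  0.02  1.6 ] turn units [-0.   -0.01 -0.  ]
```

View pics/w6.png

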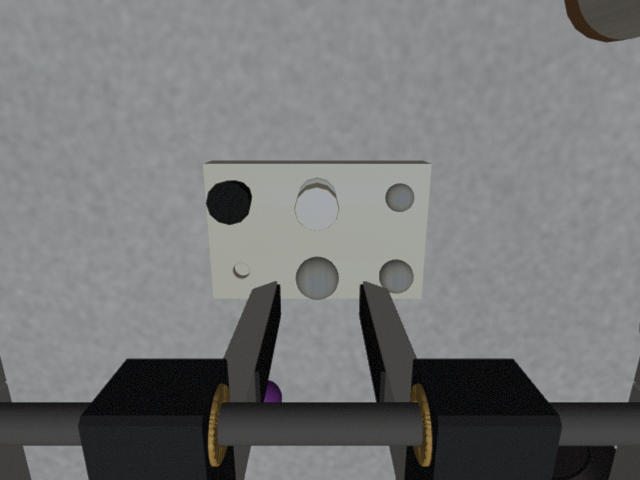

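The large ball is at (317,278), centred between the fingers. Descend and grip.

```bash
python3 -m inch '-0.2 -0.18 0.02 0.5 0 0 0;-0.2 0 0 0.5 0 0 0;-0.2 0 0 0.4 0 0 0;-0.2 0 0 0.15 0 0 0;-0.2 0 0 0 0 0 0'
python3 -m inch '-1 0 0 0 0 0 0;-1 0 0 0 0 0 0;-1 0 0 0 0 0 0;-1 0 0 0 0 0 0;-1 0 0 -0.5 0 0 0;-1 0 0 -0.9 0 0 0;-1 0 0 -0.9 0 0 0;-1 0 0 -0.9 0 0 0;-1 0 0 0 0 0 0' 25
python3 -c "
from h import *;go(597,-191,80,-17.2)"
```

```text
time_s: 11.88
ee_pos: [0.5318, 0.1846, -0.0078]
eef_rot: [3.141, 0.0, -0.249]
force: [1.0, 0.8, -0.1]
grip_width: 0.0377
grip_force: 0.0
time_s: 13.0
ee_pos: [0.5327, 0.1848, 0.0907]
eef_rot: [-3.14, -0.003, -0.249]
force: [-0.9, 0.7, 0.2]
grip_width: 0.0235
grip_force: 25.0
t 13.0 tcp [532.7 184.8  90.7] yaw -14.3 w 23.5 gf 25.0 F [-0.9  0.7  0.2]
shift units [ 5.75 11.33  0.36] turn units [-0.01 -0.02  0.29]
```

```bash
python3 -m inch '-1 0 0 -0.3 0 0 0.29;-1 0.479 0.944 0 0 0 0;-1 0.479 0.944 0 0 0 0;-1 0.479 0.944 0 0 0 0;-1 0.479 0.944 0 0 0 0;-1 0.479 0.944 0 0 0 0;-1 0.479 0.944 0 0 0 0;-1 0.479 0.944 0 0 0 0;-1 0.479 0.944 0 0 0 0;-1 0.479 0.944 0 0 0 0' >/dev/null
python3 -m inch '-1 0.479 0.944 0 0 0 0;-1 0.479 0.944 0.3 0 0 0;-1 0.479 0.944 0.7 0 0 0;-1 0 0 0.6 0 0 0;-1 0 0 0 0 0 0;-1 0 0 0 0 0 0'
python3 - <<'E'
from h import *
go(597,-191,18.5,-17.2)
from station import camera
s=camera('side');z=cloud(s);P=z.reshape(-1,3);p=proj(s,[.597,-.191,.1]);print(p)
c=camera('wrist');cv2.imwrite('pics/w7.png',c['img'])
E
```

```text
time_s: 15.0
ee_pos: [0.5965, -0.1902, 0.0499]
eef_rot: [-3.142, -0.0, -0.299]
force: [0.2, 0.6, -1.1]
grip_width: 0.0235
grip_force: 25.0
t 15.0 tcp [ 596.5 -190.2   49.9] yaw -17.1 w 23.5 gf 25.0 F [ 0.2  0.6 -1.1]
shift units [0.02 0.02 1.05] turn units [-0.   -0.    0.01]
[[392.87780008 153.10028376]]
```

View pics/w7.png

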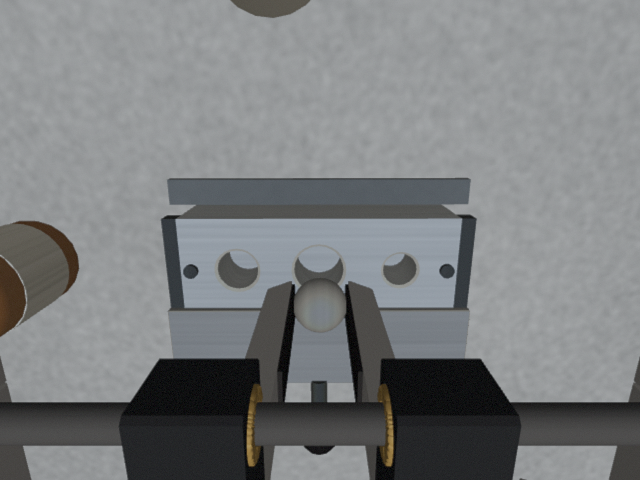

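The held ball (319,305) lines up with the middle well (319,268 in the far view). Lower and release.

```bash
python3 -m inch '-1 0.02 0.02 0.5 0 0 0;-1 0 0 0.4 0 0 0;-1 0 0 0.12 0 0 0;-1 0 0 0 0 0 0'
python3 -m inch '-0.3 0 0 0 0 0 0;-0.3 0 0 0 0 0 0;-0.3 0 0 0 0 0 0;-0.3 0 0 -0.9 0 0 0;-0.3 0 0 -0.9 0 0 0;-0.3 0 0 -0.8 0 0 0;-0.3 -0.5 -0.9 -0.2 0 0 0;-0.3 -0.5 -0.9 0 0 0 0;-0.3 -0.5 -0.9 0 0 0 0;-0.3 -0.5 -0.9 0 0 0 0'
python3 - <<'E'
from h import *
from station import camera
c=camera('top');z=cloud(c)[...,2];np.savez('top4.npz',**c)
print(z[233:247:2,400:414:2].round(3))
go(521.2,140,80,-14.25)
E
```

```text
time_s: 15.6
ee_pos: [0.5965, -0.1917, 0.0185]
eef_rot: [-3.142, 0.001, -0.3]
force: [-0.7, -0.3, -0.6]
grip_width: 0.0239
grip_force: 25.0
time_s: 16.85
ee_pos: [0.571, -0.0699, 0.103]
eef_rot: [-3.142, -0.0, -0.3]
force: [0.5, -0.9, 0.3]
grip_width: 0.0329
grip_force: 0.0
[[0.428 0.442 0.445 0.444 0.443 0.442 0.442]
 [0.429 0.444 0.446 0.442 0.444 0.445 0.444]
 [0.433 0.444 0.445 0.444 0.443 0.446 0.445]
 [0.433 0.445 0.447 0.446 0.447 0.444 0.446]
 [0.438 0.447 0.449 0.448 0.448 0.446 0.447]
 [0.44  0.447 0.449 0.447 0.448 0.448 0.446]
 [0.442 0.449 0.451 0.45  0.449 0.449 0.448]]
t 16.9 tcp [570.5 -67.  103.1] yaw -17.1 w 33.2 gf 0.0 F [ 0.2  3.2 -0.3]
shift units [-3.29 -6.28  0.77] turn units [-0.    0.   -0.28]
```

```bash
python3 -m inch '-0.3 0 0 0 0 0 -0.28;-0.3 -0.47 -0.9 0 0 0 0;-0.3 -0.47 -0.9 0 0 0 0;-0.3 -0.47 -0.9 0 0 0 0;-0.3 -0.47 -0.9 0 0 0 0;-0.3 -0.47 -0.9 0.3 0 0 0;-0.3 -0.47 -0.9 0.6 0 0 0;-0.3 -0.47 -0.88 0.6 0 0 0;-0.3 0 0 0.6 0 0 0;-0.3 0 0 0 0 0 0'
python3 - <<'E'
from h import *
from station import camera
c=camera('top');W=cloud(c);z=W[...,2];np.savez('top4.npz',**c)
print(z[233:247:2,400:414:2].round(3))
m=np.zeros(z.shape,np.uint8);m[228:256,370:440]=1;b=cv2.connectedComponentsWithStats(m&((z<.04)).astype(np.uint8));print(b[2][1:].tolist())
go(521.2,140,-8,-14.25)
w=camera('wrist')
E
```

```text
time_s: 18.15
ee_pos: [0.5219, 0.1355, 0.0388]
eef_rot: [3.141, 0.002, -0.251]
force: [-0.0, -0.2, -0.1]
grip_width: 0.0327
grip_force: 0.0
[[0.044 0.047 0.042 0.03  0.039 0.046 0.045]
 [0.048 0.028 0.031 0.035 0.014 0.032 0.043]
 [0.043 0.034 0.035 0.035 0.034 0.016 0.032]
 [0.027 0.037 0.035 0.036 0.034 0.033 0.03 ]
 [0.032 0.032 0.037 0.036 0.036 0.03  0.028]
 [0.046 0.029 0.035 0.034 0.032 0.015 0.034]
 [0.048 0.045 0.032 0.033 0.011 0.026 0.047]]
[[379, 228, 11, 11, 97], [422, 228, 18, 6, 57], [400, 233, 14, 14, 147], [425, 242, 9, 9, 65]]
t 18.2 tcp [522.5 135.4  39.7] yaw -14.4 w 32.8 gf 0.0 F [0.5 0.2 0.5]
shift units [-0.08 -0.14  1.59] turn units [ 0.    0.   -0.02]
```

The large ball is seated, with its top at 36 mm as expected. Medium ball next.

```bash
python3 -m inch '-0.3 -0.06 -0.15 0.4 0 0 0;-0.3 0 0 0.5 0 0 0;-0.3 0 0 0.5 0 0 0;-0.3 0 0 0.2 0 0 0;-0.3 0 0 0 0 0 0'
python3 -m inch '-1 0 0 0 0 0 0;-1 0 0 0 0 0 0;-1 0 0 0 0 0 0;-1 0 0 0 0 0 0;-1 0 0 -0.5 0 0 0;-1 0 0 -0.9 0 0 0;-1 0 0 -0.9 0 0 0;-1 0 0 -0.9 0 0 0;-1 0 0 -0.3 0 0 0;-1 0 0 0 0 0 0' 25
python3 -c "
from h import *;go(610.7,-147,80,-17.2)"
```

```text
time_s: 18.88
ee_pos: [0.5215, 0.1409, -0.0087]
eef_rot: [3.141, 0.001, -0.251]
force: [-0.0, 0.7, 0.6]
grip_width: 0.033
grip_force: 0.0
time_s: 20.12
ee_pos: [0.5218, 0.141, 0.0971]
eef_rot: [-3.141, -0.0, -0.251]
force: [-0.3, -0.3, -0.5]
grip_width: 0.0185
grip_force: 25.0
t 20.125 tcp [521.8 141.   97.1] yaw -14.4 w 18.5 gf 25.0 F [-0.3 -0.3 -0.5]
shift units [5.67 8.29 0.57] turn units [-0.   -0.    0.28]
```

```bash
python3 -m inch '-1 0 0 0 0 0 0.28;-1 0.63 0.921 0 0 0 0;-1 0.63 0.921 0 0 0 0;-1 0.63 0.921 0 0 0 0;-1 0.63 0.921 0 0 0 0;-1 0.63 0.921 0 0 0 0;-1 0.63 0.921 0 0 0 0;-1 0.63 0.921 0 0 0 0;-1 0.63 0.921 0 0 0 0;-1 0.63 0.921 0.5 0 0 0' >/dev/null
python3 -m inch '-1 0 0 0.7 0 0 0;-1 0 0 0.4 0 0 0;-1 0 0 0 0 0 0;-1 0 0 0 0 0 0'
python3 - <<'E'
from h import *
go(610.7,-147,18.5,-17.2)
E
```

```text
time_s: 21.88
ee_pos: [0.6112, -0.1466, 0.0495]
eef_rot: [-3.142, -0.001, -0.299]
force: [0.3, 0.4, 0.1]
grip_width: 0.0185
grip_force: 25.0
t 21.875 tcp [ 611.2 -146.6   49.5] yaw -17.1 w 18.5 gf 25.0 F [0.3 0.4 0.1]
shift units [-0.01  0.02  1.03] turn units [-0.   -0.    0.01]
```

```bash
python3 -m inch '-1 -0.01 0.01 0.5 0 0 0;-1 0 0 0.4 0 0 0;-1 0 0 0.13 0 0 0;-1 0 0 0 0 0 0'
python3 -m inch '-0.3 0 0 0 0 0 0;-0.3 0 0 0 0 0 0;-0.3 0 0 0 0 0 0;-0.3 0 0 -0.9 0 0 0;-0.3 0 0 -0.9 0 0 0;-0.3 0 0 -0.8 0 0 0;-0.3 -0.5 -0.9 -0.2 0 0 0;-0.3 -0.5 -0.9 0 0 0 0'
python3 - <<'E'
from h import *
go(565.5,128.7,80,-14.25)
E
```

```text
time_s: 22.38
ee_pos: [0.6103, -0.147, 0.0176]
eef_rot: [-3.142, 0.001, -0.3]
force: [-1.0, -0.1, -0.8]
grip_width: 0.0183
grip_force: 25.0
time_s: 23.38
ee_pos: [0.5978, -0.0861, 0.1028]
eef_rot: [-3.141, -0.001, -0.3]
force: [0.1, -0.1, -0.8]
grip_width: 0.0329
grip_force: 0.0
t 23.375 tcp [597.8 -86.1 102.8] yaw -17.2 w 32.9 gf 0.0 F [ 0.1 -0.1 -0.8]
shift units [-2.81 -6.67  0.76] turn units [-0.   -0.01 -0.3 ]
```

```bash
python3 -m inch '-0.3 0 0 0 0 0 -0.3;-0.3 -0.4 -0.95 0 0 0 0;-0.3 -0.4 -0.95 0 0 0 0;-0.3 -0.4 -0.95 0 0 0 0;-0.3 -0.4 -0.95 0 0 0 0;-0.3 -0.4 -0.95 0 0 0 0;-0.3 -0.4 -0.95 0.5 0 0 0;-0.3 -0.4 -0.95 0.6 0 0 0;-0.3 0 0 0.6 0 0 0;-0.3 0 0 0 0 0 0'
python3 - <<'E'
from h import *
from station import camera
c=camera('top');W=cloud(c);z=W[...,2];np.savez('top4.npz',**c)
print('M well',z[229:239:2,379:390:2].round(3).tolist())
go(565.5,128.7,-8.5,-14.25)
w=camera('wrist');cv2.imwrite('pics/w8.png',w['img'])
E
```

```text
time_s: 24.62
ee_pos: [0.5646, 0.1268, 0.0498]
eef_rot: [3.141, 0.002, -0.247]
force: [0.1, -0.2, 0.9]
grip_width: 0.0328
grip_force: 0.0
M well [[0.044, 0.021, 0.015, 0.02, 0.031, 0.047], [0.046, 0.024, 0.029, 0.031, 0.016, 0.036], [0.02, 0.033, 0.033, 0.031, 0.031, 0.026], [0.046, 0.03, 0.032, 0.03, 0.03, 0.029], [0.045, 0.029, 0.032, 0.031, 0.028, 0.046]]
t 24.675 tcp [565.1 126.6  50.8] yaw -14.2 w 32.9 gf 0.0 F [-0.3 -0.8  0.1]
shift units [-0.01 -0.07  1.98] turn units [0. 0. 0.]
```

View pics/w8.png

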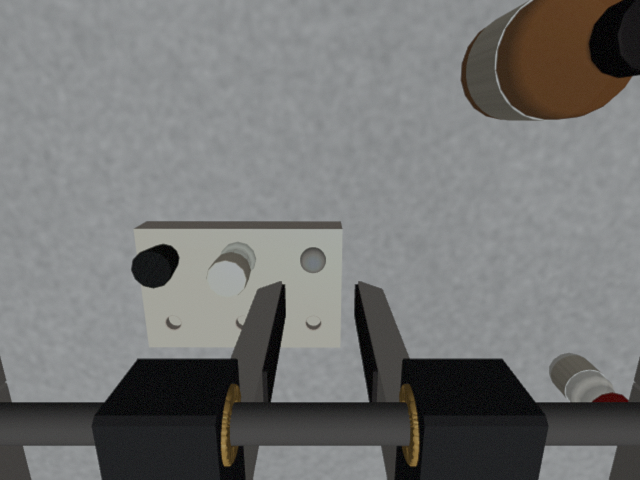

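The medium ball is seated, with its top at 31 mm. The small ball is at (313,260), about 2 mm left of centre, which matches the planned shift.

```bash
python3 -m inch '-0.3 0 -0.08 0.5 0 0 0;-0.3 0 0 0.6 0 0 0;-0.3 0 0 0.6 0 0 0;-0.3 0 0 0.28 0 0 0;-0.3 0 0 0 0 0 0'
python3 -m inch '-1 0 0 0 0 0 0;-1 0 0 0 0 0 0;-1 0 0 0 0 0 0;-1 0 0 0 0 0 0;-1 0 0 -0.5 0 0 0;-1 0 0 -0.9 0 0 0;-1 0 0 -0.9 0 0 0;-1 0 0 -0.9 0 0 0;-1 0 0 -0.3 0 0 0;-1 0 0 0 0 0 0' 25
python3 -c "
from h import *;go(583.4,-234.8,80,-17.2)"
```

```text
time_s: 25.35
ee_pos: [0.5654, 0.1297, -0.0092]
eef_rot: [3.141, 0.001, -0.247]
force: [0.1, -0.9, 0.2]
grip_width: 0.0329
grip_force: 0.0
time_s: 26.6
ee_pos: [0.5658, 0.1297, 0.0967]
eef_rot: [-3.141, -0.0, -0.247]
force: [-0.2, 0.5, -0.2]
grip_width: 0.0141
grip_force: 25.0
t 26.6 tcp [565.8 129.7  96.7] yaw -14.2 w 14.1 gf 25.0 F [-0.2  0.5 -0.2]
shift units [ 4.15 11.43  0.56] turn units [-0.  -0.   0.3]
```

```bash
python3 -m inch '-1 0 0 0 0 0 0.3;-1 0.346 0.952 0 0 0 0;-1 0.346 0.952 0 0 0 0;-1 0.346 0.952 0 0 0 0;-1 0.346 0.952 0 0 0 0;-1 0.346 0.952 0 0 0 0;-1 0.346 0.952 0 0 0 0;-1 0.346 0.952 0 0 0 0;-1 0.346 0.952 0 0 0 0;-1 0.346 0.952 0 0 0 0' >/dev/null
python3 -m inch '-1 0.346 0.952 0 0 0 0;-1 0.346 0.952 0 0 0 0;-1 0.346 0.952 0.5 0 0 0;-1 0 0 0.7 0 0 0;-1 0 0 0.4 0 0 0;-1 0 0 0 0 0 0;-1 0 0 0 0 0 0'
python3 - <<'E'
from h import *
go(583.4,-234.8,18,-17.2)
E
```

```text
time_s: 28.72
ee_pos: [0.5839, -0.2343, 0.0492]
eef_rot: [3.141, -0.001, -0.299]
force: [-0.3, 0.2, -0.1]
grip_width: 0.0142
grip_force: 25.0
t 28.725 tcp [ 583.9 -234.3   49.2] yaw -17.1 w 14.2 gf 25.0 F [-0.3  0.2 -0.1]
shift units [-0.01  0.02  1.04] turn units [ 0.   -0.    0.01]
```

```bash
python3 -m inch '-1 -0.01 0.01 0.5 0 0 0;-1 0 0 0.4 0 0 0;-1 0 0 0.14 0 0 0;-1 0 0 0 0 0 0'
python3 -m inch '-0.3 0 0 0 0 0 0;-0.3 0 0 0 0 0 0;-0.3 0 0 0 0 0 0;-0.3 0 0 -0.9 0 0 0;-0.3 0 0 -0.9 0 0 0;-0.3 -0.9 0 -0.5 0 0 0;0 -0.9 -0.5 0 0 0 0;0 -0.9 -0.5 0 0 0 0;0 -0.9 -0.5 0 0 0 0;0 -0.9 0 0 0 0 0'
python3 - <<'E'
from h import *
from station import camera
c=camera('top');z=cloud(c)[...,2]
print('S',z[242:251:2,424:434:2].round(3).tolist(),'M',z[233,384],'L',z[240,406])
go(460,-147.5,15,-16.9)
E
```

```text
time_s: 29.22
ee_pos: [0.583, -0.2346, 0.017]
eef_rot: [-3.142, 0.001, -0.3]
force: [0.4, -0.2, 0.3]
grip_width: 0.0139
grip_force: 25.0
time_s: 30.48
ee_pos: [0.4669, -0.1509, 0.0865]
eef_rot: [-3.142, -0.0, -0.299]
force: [-0.3, 0.2, 0.5]
grip_width: 0.0469
grip_force: 0.0
S [[0.041, 0.045, 0.023, 0.033, 0.045], [0.046, 0.028, 0.026, 0.019, 0.035], [0.046, 0.027, 0.031, 0.027, 0.028], [0.045, 0.027, 0.029, 0.029, 0.033], [0.048, 0.046, 0.027, 0.027, 0.044]] M 0.028265790227925375 L 0.035674347064649115
t 30.525 tcp [ 464.6 -150.3   86.3] yaw -17.1 w 47.2 gf 0.0 F [-0.2 -0.2  1. ]
shift units [-0.17 -0.05  2.38] turn units [-0.    0.01 -0.02]
```

All three balls are seated; the small one's top is at 27 mm. Now I'll grip the knob and push the cover home.

```bash
python3 -c "
from h import *;go(494,-158.3,3,-16.9)"
python3 -m inch '0 0 0 0.7 0 0 0;0 0 0 0.7 0 0 0;0 0 0 0.7 0 0 0;0 0 0 0.67 0 0 0;0 0.5 0 0 0 0 0;0 0.5 0 0 0 0 0;0 0 0 0 0 0 0'
python3 -c "
from h import *;go(494,-158.3,3,-16.9)"
```

```text
t 30.525 tcp [ 464.6 -150.3   86.3] yaw -17.1 w 47.2 gf 0.0 F [-0.2 -0.2  1. ]
shift units [ 1.02 -0.03  2.78] turn units [-0.    0.01 -0.02]
time_s: 31.4
ee_pos: [0.4968, -0.161, 0.0032]
eef_rot: [3.142, -0.001, -0.3]
force: [0.6, -0.3, -0.7]
grip_width: 0.0469
grip_force: 0.0
t 31.4 tcp [ 496.8 -161.     3.2] yaw -17.2 w 46.9 gf 0.0 F [ 0.6 -0.3 -0.7]
shift units [-0.12 -0.06  0.01] turn units [ 0.   -0.   -0.03]
```

```bash
python3 -m inch '0 -0.1 -0.06 0 0 0 0;-1 0 0 0 0 0 0;-1 0 0 0 0 0 0;-1 0 0 0 0 0 0;-1 0 0 0 0 0 0;-1 0 0 0 0 0 0' 40
python3 -m inch '-1 0.2 0 0 0 0 0;-1 0.3 0 0 0 0 0;-1 0.3 0 0 0 0 0;-1 0.3 0 0 0 0 0;-1 0.3 0 0 0 0 0;-1 0 0 0 0 0 0'
python3 -m inch '-1 0.05 0 0 0 0 0;-1 0.05 0 0 0 0 0;-1 0 0 0 0 0 0'
```

```text
time_s: 32.15
ee_pos: [0.4938, -0.1581, 0.0033]
eef_rot: [3.142, 0.0, -0.3]
force: [-1.3, -0.1, 1.9]
grip_width: 0.0206
grip_force: 40.0
time_s: 32.9
ee_pos: [0.5354, -0.1709, 0.0034]
eef_rot: [-3.142, -0.002, -0.3]
force: [4.7, -1.5, 0.5]
grip_width: 0.0204
grip_force: 40.0
time_s: 33.28
ee_pos: [0.5366, -0.1712, 0.0033]
eef_rot: [-3.142, 0.001, -0.3]
force: [-2.4, 0.9, 4.6]
grip_width: 0.0207
grip_force: 40.0
```

```bash
python3 -m inch '-1 0.06 0 0 0 0 0;-1 0.06 0 0 0 0 0;-1 0 0 0 0 0 0'
python3 -m inch '-1 0.04 0 0 0 0 0;-1 0 0 0 0 0 0'
```

```text
time_s: 33.65
ee_pos: [0.5378, -0.1715, 0.0032]
eef_rot: [-3.141, 0.006, -0.3]
force: [-20.0, 5.3, 17.8]
grip_width: 0.0206
grip_force: 40.0
time_s: 33.9
ee_pos: [0.5377, -0.1716, 0.0031]
eef_rot: [-3.141, 0.009, -0.3]
force: [-28.1, 7.9, 23.8]
grip_width: 0.0207
grip_force: 40.0
```

Against the home stop. Release, retreat and check.

```bash
python3 -m inch '0 0 0 0 0 0 0;0 0 0 0 0 0 0;0 0 0 0 0 0 0;0 0 0 -0.8 0 0 0;0 0 0 -0.9 0 0 0;0 0 0 -0.9 0 0 0;0 -0.9 0 -0.9 0 0 0;0 -0.9 0 0 0 0 0;0 -0.9 0 0 0 0 0;0 -0.9 0 0 0 0 0'
python3 - <<'E'
from h import *
from station import camera
c=camera('top');z=cloud(c)[...,2]
P=np.array([597,-191]);a=np.radians(-17.2);R=np.array([[np.cos(a),-np.sin(a)],[np.sin(a),np.cos(a)]])
W=cloud(c).reshape(-1,3);q=(W[:,:2]*1000-P)@R;m=(abs(q[:,1])<70)&(abs(q[:,1])>15)&(abs(q[:,0])<60)&(W[:,2]>.0485)&(W[:,2]<.056)
print('cover x range rel. wells (home -24..24)',np.percentile(q[m,0],[1,50,99]).round(1))
cv2.imwrite('pics/end.png',c['img'][180:340,180:460].repeat(2,0).repeat(2,1))
E
```

```text
time_s: 35.15
ee_pos: [0.4374, -0.1406, 0.1082]
eef_rot: [-3.142, -0.0, -0.3]
force: [1.0, 0.8, 0.7]
grip_width: 0.0471
grip_force: 0.0
cover x range rel. wells (home -24..24) [-23.6   0.3  24.6]
```

View pics/end.png

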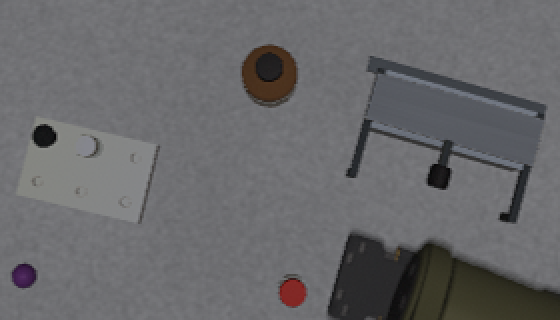

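The picture shows the cover home (455,115), centred over the row of wells. The stopper (44,136), vial (86,146) and bystanders are undisturbed, and the arm is clear.

```bash
python3 -c "
from station import ticket;print(ticket.hand_in())"
```

```text
the job is handed in; nothing more can be done
None
```

The job is handed in at about 35 s of the 72 s limit: all three balls are seated in their own wells, the cover is pushed home against its stop, and the stopper, vial and other items were left standing (the hand-in call returned no verdict).

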